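# Feel out the heavy side of a paint-shaker drive and hold it down

### The job

Lift the yellow guard plate up out of its channels in front of the hand wheel and lean it, standing on its lower edge on the counter, against the latch side of the red tool box. Then take the red spinner knob, turn the hand wheel round with it, at least past the opposite side, to feel where the heavy weight hidden in the blue drive unit sits, and bring the heavy side straight down. Finish still gripping the knob and holding the wheel still with its heavy side down; leave everything else on the counter where it is.

Things in the scene. Friction and masses are not known exactly. Their poses are not given: they have to be found in the camera images.
- unit: Blue paint-shaker drive unit, bolted to the counter; origin on the counter under its shaft, axes as of hub. Dark base plate 12 mm thick, 260 mm (x) wide. From the hub point, backwards along the shaft: the hub nut ends after 38 mm, the outer face of the black hand wheel (168 mm across) is at 51 mm, then the drum. Forwards: the knob ends after 28 mm, the tip of its post after 32 mm, the guard's near face is at 65 mm.
- hub (a point): Point on the shaft axis, 135 mm above the counter, straight in line with the middle of the spinner knob's grip. Its y axis runs level along the shaft, outwards from the hand wheel towards the guard; z is up; x is level, along the width of the guard.
- knob_grip (a point): Middle of the red spinner knob's grip: a round sleeve 24 mm across and 64 mm long, parallel to the shaft, 70 mm off its axis. The sleeve spins freely on its post, so it can be kept in one grasp, gripper pointing down all the time, while the hand is led round the whole circle (lowest 65 mm, highest 205 mm above the counter).
- wheel (a joint): Angle of hand wheel and shaft, rad, no end stops. At 0 the knob is straight above the shaft; at angle a it is 70 mm * sin(a) along hub x and 70 mm * cos(a) along z from the hub point. Wheel and knob are balanced in themselves. Greased seals drag at about 0.32 N m, alike all round and both ways: the wheel stays where it is left and never swings by itself.
- drum (a point): Centre of the closed blue drum. In it a heavy eccentric weight is keyed to the shaft, at an angle to the knob that differs every time and cannot be seen. It adds or takes off up to 0.24 to 0.3 N m (3.5 to 4.3 N at the knob) to the drag: turning is hardest while the heavy side goes up level with the shaft, lightest while it comes down level with the shaft.
- guard_mid (a point): Centre of the yellow guard plate, loose, 220 mm (its x) by 230 mm high (z) by 10 mm thick (y), about 0.5 kg. It starts upright, lower edge 12 mm above the counter, side edges in two steel channels that reach 50 mm up with 2 mm of play and are open above. Its top edge is free to grasp, with 33 mm free on the wheel's side.
- guard_foot (a point): Middle of the lower edge of the guard plate, 115 mm below its centre.
- toolbox: Red steel tool box, heavy and fixed, 320 mm (x) by 160 mm (y) by 125 mm tall; origin: centre of its underside, on the counter. The handle folded on its lid rises 11 mm, 15 to 60 mm on the +y side of its middle. The long side with two latches, at y = -80 mm, faces the guard: lean the guard there. The guard's top then stands free above the lid's edge.
- oil_mid (a point): bystander: yellow oil bottle with black cap, 60 mm wide, 170 mm tall; its centre, half-way up
- paintcan_mid (a point): bystander: steel paint can, 100 mm wide, 115 mm tall; its centre, half-way up
- jar_mid (a point): bystander: glass jar with steel lid, 72 mm wide, 85 mm tall; its centre, half-way up
- driver_mid (a point): bystander: screwdriver with orange handle lying on the counter; its middle, x along it
- tin_mid (a point): bystander: flat green grease tin, 80 mm wide, 45 mm tall; its centre
- pulley_mid (a point): bystander: spare aluminium V-belt pulley lying flat, 90 mm wide, 34 mm tall; its centre
Not all that is in view belongs to the job. Of the things shaped like the part that bears guard_mid, the yellow one is meant.

How it is judged (in metres and radians):
On the way, in this order (a step that is already met when the one before it is completed fails the run):
1. the guard leans against the tool box, standing on the counter, let go (angle between guard_mid's own z axis and vertical between 0.1 and 0.6 rad and contact force between guard and toolbox above 0.1 N and z of guard_foot in the frame of toolbox below 0.012 m and y of guard_foot in the frame of toolbox below -0.085 m and contact force between the fingers and guard below 0.1 N), for 0.3 s.
2. the hand wheel is turned by its knob, at least to the far side of where it started (distance of knob_grip from where it was at the start of the episode above 0.125 m and contact force between the fingers and knob above 0.5 N), for 0.05 s.
At the end, for the whole second after the job is handed in: The guard stands with its lower edge on the counter (within 12 mm) and leans against the latch side of the tool box, 6 to 34 degrees from upright, let go; the wheel is still, the fingers grip the knob with more than 1 N, and the hidden weight is below the shaft, within 20 degrees of straight down (all of step 1 and angle between slug's own z axis and vertical below 0.35 rad and contact force between the fingers and knob above 1 N and velocity of joint wheel between -0.05 and 0.05 rad/s); the arm keeps its last pose, push and grip.
It fails at once if a bystander is moved by more than 30 mm (distance of any of oil_mid, paintcan_mid, jar_mid, driver_mid, tin_mid, pulley_mid from where it was at the start of the episode above 0.03 m).
It also fails if it takes over 72 s, if anything falls off the work surface, if the arm or the gripper's body presses on something with over 40 N, if the wrist force passes 120 N, or if a joint passes its speed limit or range.

### The arm

A 6-joint arm with a two-finger parallel gripper is mounted at the origin on the work surface. World frame = base frame: x ahead of the robot, y to its left, z up, the work surface at z = 0. Lengths are in mm, angles in rad, forces in N, time in s.
With the tool pointing down it reaches from about 325 to 750 mm from the base axis. Payload 7.6 kg.
Tool frame: the origin (TCP) lies at the very end of the fingers, on their centre line; the grasp point (between the pads) lies 19 mm behind it; x points along the fingers, z is the direction in which the jaws open and shut, and the axes are right-handed (so a half turn about x gives the same grasp; the last joint's range is limited). The gripper opens to 85 mm and grips with 20 to 120 N. Pads are 22 mm wide; open, the fingers measure 114 mm over their backs; the gripper's body (76 mm by 85 mm) begins 54 mm behind the grasp point. The pads swing forward as they close: fully open they stand 13 mm farther back than shut.
Start: joints at [-1.347, 0.052, 1.401, -0, 1.689, -0.07], TCP at [152.06, -502.517, 231.323] pointing down, gripper open.
Joint ranges: [-2.9, 2.9], [-0.91, 2.17], [0.12, 2.37], [-1.06, 4.2], [0.26, 2.73], [-2.93, 2.93]. Speed limits (rad/s): [2.57, 2.57, 3.01, 3.14, 3.14, 3.14].

### API

Orientations are given as [roll, pitch, yaw] about the fixed x, y, z axes, in that order (R = Rz(yaw) Ry(pitch) Rx(roll)).
In Python, from station import sensors, eyes, ticket gives the robot as it stands.
- The arm moves only by the tool step_arm, never from a script. Its argument "steps" is a list of rows, each an object with "travel": the shift along the tool's x, y, z in m, a list of three; "roll": the turn about the tool's x in degrees; "fingers": the opening, from 0 (shut) to 1 (fully open). A call has 1 to 8 rows; each row is the pose to reach, as a shift and turn from the pose measured when the call began, along the tool's axes at that moment; what a row does not reach only later rows make up. A row lasts 1/10 s, in which the tool goes at most 50 mm and 8.59 degrees, less where a joint would pass 70% of its speed; a pose out of reach is approached as far as the arm can. A call with a gripper value outside its range is refused whole. The fingers move at their own pace and stop on an object; the grip force is fixed at half the most. Time passes only in rows, so rows that repeat a pose let the fingers close. It gives the time, the measured TCP pose, the force and the opening at its end, in the units of the state.
- sensors.state(): the state, without advancing time (a new reading comes with each control period).
- eyes.snapshot(name): name is "scene" or "top"; returns a dict with "pixels" (384x512x3 uint8, blue, green, red), "depth" (384x512 float32, mm along the optical axis (not along the pixel's ray), 0 where there is no reading), "fx", "fy", "cx", "cy" (pixels), "position" and "attitude" of the camera in the world. Camera axes: x right, y down, z forward; pixel columns grow to the right and rows downward; lengths in mm; the calibration is good to about 2 mm. A picture is of the moment at which its call begins.
- ticket.close_job(): hands the job in, once; it reports no verdict.
The state is a dict: "t": time; "joint_pos": joint angles; "joint_vel": joint speeds; "effort": joint torques, N m; "position": TCP position; "orientation": TCP orientation; "contact_force": force on the tool from outside, world axes, zero at the start; "moment": the same for the moment, N m; "grip_width": finger opening in mm.
Only numpy, scipy, OpenCV 4.12 (cv2) and the standard library are available. Lean on these libraries where they do the work, as an engineer would, in place of code of your own. Each camera call takes 0.05 s, during which the arm holds its last target. There are 200 camera calls.

## Working session

There is one attempt and no reset: what is moved stays moved. The work goes in short steps, Python scripts to look and compute and a tool call to move; the robot and the scene stay as the last step left them, time stands still between calls to the robot, and variables do not carry over. Pictures are saved under pics/ and viewed, about 8 in all and at most 12, crops included, and the job is handed in when it is done.

Besides the shell and the picture viewer there is one more tool, called after "Emit:" as a command line: name --argument value ..., lists and objects as JSON in quotes. step_arm: Moves the arm, as the interface text tells. Its arguments: {"type":"object","properties":{"steps":{"type":"array","items":{"type":"object","properties":{"travel":{"type":"array","items":{"type":"number"}},"roll":{"type":"number"},"fingers":{"type":"number"}}}}},"required":["steps"]}

```bash
mkdir -p pics; ls; cat > h.py <<'E'
import numpy as np,cv2
from scipy.spatial.transform import Rotation as R
from station import sensors,eyes,ticket
def snap(n,f=None):
    s=eyes.snapshot(n)
    if f: cv2.imwrite('pics/'+f,s['pixels'])
    return s
def cloud(s):
    d=s['depth'];v,u=np.mgrid[:d.shape[0],:d.shape[1]]
    P=np.dstack([(u-s['cx'])/s['fx']*d,(v-s['cy'])/s['fy']*d,d])
    a=np.array(s['attitude'],float)
    M=a if a.shape==(3,3) else R.from_euler('xyz',a).as_matrix()
    return P@M.T+np.array(s['position'])
E
python3 - <<'E'
from h import *
print(sensors.state())
a=snap('scene');b=snap('top')
for n,s in(('scene',a),('top',b)):
    print({k:s[k] for k in s if k not in('pixels','depth')})
    np.savez(''+n+'0.npz',p=s['pixels'],c=cloud(s))
    cv2.imwrite('pics/%s0.png'%n,cv2.resize(s['pixels'],(768,576),interpolation=cv2.INTER_CUBIC))
E
```

```text
pics
{'t': 0.0, 'joint_pos': array([-1.34732106e+00,  5.28189060e-02,  1.40174377e+00,  3.96877665e-06,
        1.68861209e+00, -7.02881420e-02]), 'joint_vel': array([-0.00110698,  0.00018534, -0.00029153,  0.00060456,  0.00201915,
        0.00115963]), 'effort': array([ 4.09116055e-04, -3.81667471e+01, -3.60189557e+01,  7.87941531e-05,
        6.18699487e-03,  1.03029947e-05]), 'position': array([ 151.97720313, -502.19747601,  230.47216691]), 'orientation': array([3.06881291, 1.56921421, 1.79178046]), 'contact_force': array([-0.51151002, -0.46115717,  0.35264807]), 'moment': array([-0.01051067,  0.01900699, -0.02672447]), 'grip_width': 85.59445385519996}
{'fx': 481.30402044071195, 'fy': 481.30402044071195, 'cx': 250.87362848566048, 'cy': 188.50390928344214, 'position': array([1402.09041995,  266.11266881, 1110.0534213 ]), 'attitude': array([-2.35344157, -0.00453556,  1.85320492])}
{'fx': 451.68596701435075, 'fy': 451.68596701435075, 'cx': 251.25448412079425, 'cy': 197.78934816487933, 'position': array([3.66284008e+02, 5.06601407e-01, 1.59331499e+03]), 'attitude': array([-3.07206746, -0.00435898, -1.54988327])}
```

View pics/scene0.png

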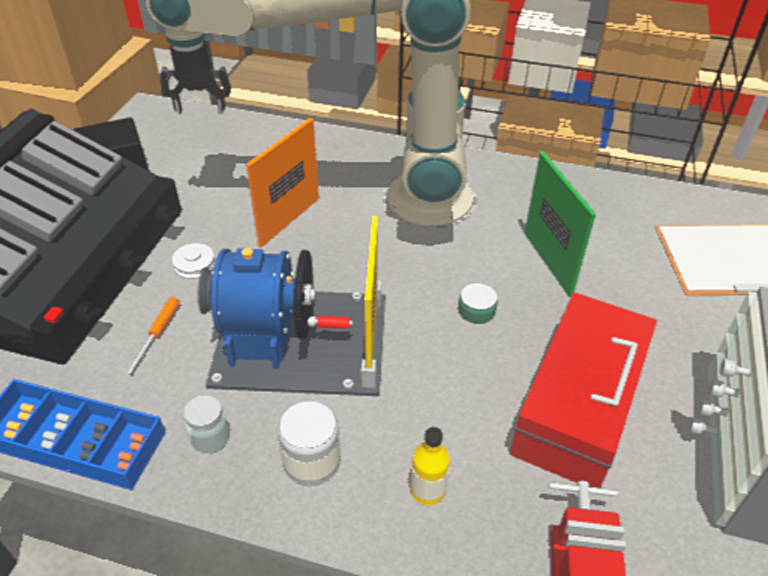

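View pics/top0.png

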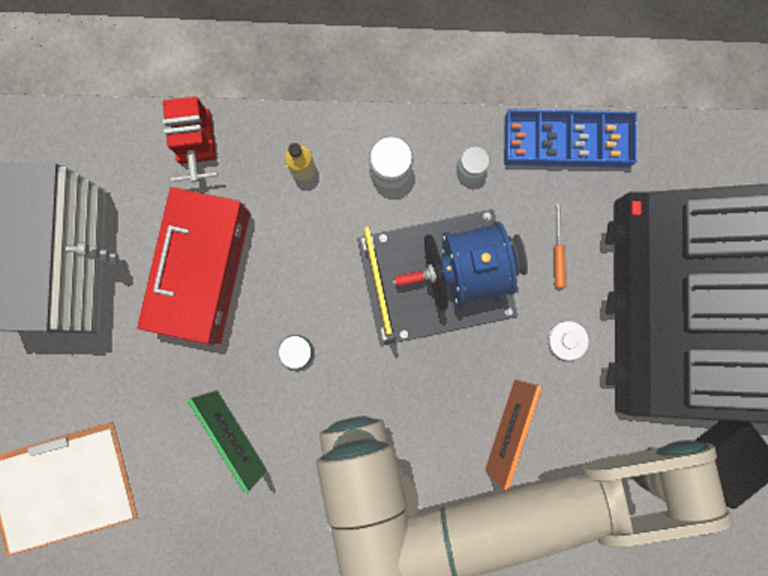

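Scene view: three plates. Orange is at (285,180), green at (560,225), and yellow at (372,290), in channels in front of the wheel. Yellow fits by colour and place. In the top view the yellow edge runs (368,230)–(388,335), the red box is at (195,265), and the knob is at (410,278). Next I'll measure and make one confirming crop.

```bash
python3 - <<'E'
from h import *
for n in('top','scene'):
    z=np.load(n+'0.npz');p=z['p'];c=z['c'];hsv=cv2.cvtColor(p,cv2.COLOR_BGR2HSV);H,S,V=[hsv[...,i].astype(int) for i in range(3)]
    x,y,Z=c[...,0],c[...,1],c[...,2]
    print(n,'counter z',np.median(Z[(abs(Z)<15)]))
    yel=(H>22)&(H<33)&(S>150)&(Z>60)&(x<700)
    if n=='top':
        # exclude oil bottle by x,y print
        q=c[yel&(Z>225)&(Z<265)];print('guard top',len(q),q.mean(0),q.min(0),q.max(0))
        m=cv2.minAreaRect(q[:,:2].astype(np.float32));print(m,cv2.boxPoints(m))
    else:
        q=c[yel&(abs(y)<250)&(x<560)];print('guard',len(q),q.min(0),q.max(0),q.mean(0)); 
        w=np.linalg.svd(q-q.mean(0),full_matrices=0)[2][2];print('normal',w)
    red=((H<6)|(H>174))&(S>150)
    q=c[red&(Z>115)&(Z<132)&(y>150)];
    if len(q):
        q=q[q[:,0]<640];m=cv2.minAreaRect(q[:,:2].astype(np.float32));print('box',len(q),np.median(q[:,2]),m,cv2.boxPoints(m).round(1))
    q=c[red&(Z>20)&(Z<250)&(y<60)&(y>-150)&(x<650)]
    print('knob',len(q),q.mean(0),q.min(0),q.max(0))
    m=cv2.minAreaRect(q[:,:2].astype(np.float32));print(m)
    sil=(S<60)&(V>120)&(Z>60)&(Z<230)&(y<30)&(y>-150)&(x>330)&(x<650)
    q=c[sil];print('nut',len(q),q.mean(0))
t=np.load('scene0.npz')['p'];cv2.imwrite('pics/crop.png',cv2.resize(t[150:270,130:270],(700,600),interpolation=cv2.INTER_CUBIC))
E
```

```text
top counter z -0.2030371715010233
guard top 36 [468.59669976  -9.37829956 239.66631333] [388.39459746 -28.2238105  233.3541523 ] [580.4302376   20.99419883 245.87741351]
((485.07940673828125, -6.016273498535156), (198.00631713867188, 8.973793983459473), 13.247209548950195) [[387.6825   -24.33564 ]
 [389.7389   -33.070644]
 [582.4763    12.303093]
 [580.4199    21.038097]]
box 3721 123.9485342735361 ((514.0465698242188, 411.426513671875), (160.8694610595703, 282.4366455078125), 79.48226165771484) [[360.5 358.1]
 [638.2 306.6]
 [667.6 464.7]
 [389.9 516.3]]
knob 111 [516.29288358 -74.60170157  74.37237389] [ 502.92607707 -103.98444887   65.07510916] [531.11385293 -45.9760975   84.17021536]
((516.5054931640625, -74.59173583984375), (20.63007926940918, 61.41059112548828), 14.0046968460083)
nut 89 [513.57134603 -93.06528643 117.99275954]
scene counter z -0.2965116823841072
guard 220 [ 389.64312264 -224.90787842   61.84190865] [558.68146045  14.319256   246.77586122] [491.06063654 -22.00131131 221.89740384]
normal [-0.43056129 -0.25772794 -0.86498167]
box 4286 124.61006702769629 ((80.62396240234375, 502.5361022949219), (160.11590576171875, 1169.986572265625), 78.47146606445312) [[-508.6  541. ]
 [ 637.8  307.2]
 [ 669.8  464.1]
 [-476.6  697.9]]
knob 160 [523.61400467 -71.12200793  71.59815918] [ 505.39840988 -102.88636168   58.29213657] [537.44464934 -41.77565872  79.99822889]
((522.539306640625, -73.10700988769531), (23.73869514465332, 61.1926383972168), 17.57623863220215)
nut 175 [537.47281566 -91.27165603 116.10621985]
```

View pics/crop.png

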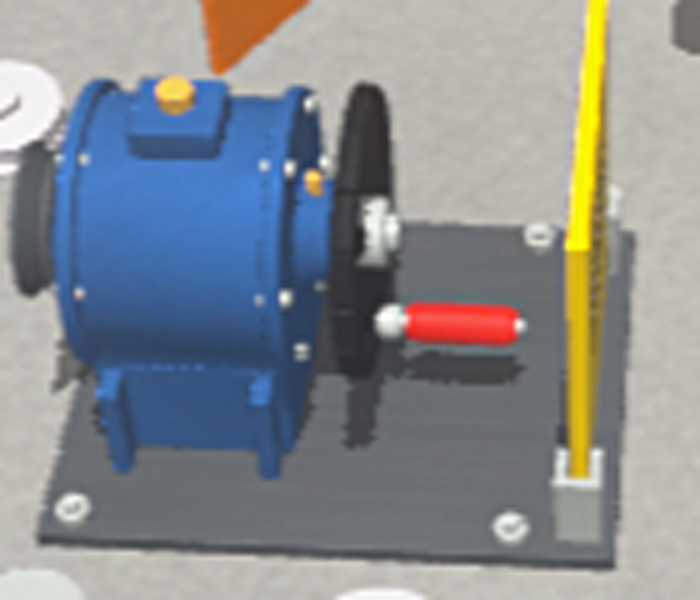

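The crop confirms it: the yellow plate stands in its channel (580,470) in front of the wheel, with the red knob at (460,325) near the bottom of the circle. Now I'll work out the moves.

```bash
cat >> h.py <<'E'
def pose():
    s=sensors.state();M=R.from_euler('xyz',s['orientation']).as_matrix();return s,np.array(s['position']),M
def togo(t,zdir=None):
    s,p,M=pose();print('t',round(s['t'],2),'pos',p.round(1),'F',s['contact_force'].round(2),'w',round(s['grip_width'],1))
    print('travel',((np.array(t)-p)@M/1000).round(4))
    if zdir is not None:
        z=np.array(list(zdir)+[0.]);z/=np.linalg.norm(z);v=z@M
        r=np.degrees(np.arctan2(-v[1],v[2]));r=(r+90)%180-90;print('roll',r.round(2),'tool z',M[:,2].round(3),'q6',s['joint_pos'][5].round(2))
E
python3 - <<'E'
from h import *
z=np.load('top0.npz');p=z['p'];c=z['c'];hsv=cv2.cvtColor(p,cv2.COLOR_BGR2HSV);H,S,V=[hsv[...,i].astype(int) for i in range(3)]
x,y,Z=c[...,0],c[...,1],c[...,2]
q=c[((H<6)|(H>174))&(S>150)&(Z>115)&(Z<132)&(y>150)&(y<620)&(x<690)]
m=cv2.minAreaRect(q[:,:2].astype(np.float32));print('box',m,cv2.boxPoints(m).round(1))
yel=(H>20)&(H<35)&(S>120)&(Z>20)&(x<620)&(y>-45)&(y<60)
q=c[yel];print(len(q));print(q[np.argsort(q[:,0])][[0,1,2,3,-4,-3,-2,-1]].round(0))
# yellow by colour, rays intersected with z=242
print('ends')
s=eyes.snapshot('top');o=np.array(s['position']);vv,uu=np.where((H>20)&(H<35)&(S>120)&(V>120))
k=(uu>235)&(uu<265)&(vv>145)&(vv<230);uu=uu[k];vv=vv[k]
d=np.c_[(uu-s['cx'])/s['fx'],(vv-s['cy'])/s['fy'],np.ones(len(uu))]@R.from_euler('xyz',s['attitude']).as_matrix().T
P=o+d*((242-o[2])/d[:,2])[:,None];m=cv2.minAreaRect(P[:,:2].astype(np.float32));print(m,cv2.boxPoints(m).round(1))
blk=(V<70)&(Z>190)&(Z<225)&(y<-60)&(y>-170)&(x>400)&(x<620)
q=c[blk];print('wheel top',len(q),q.mean(0) if len(q) else '')
blk=(V<70)&(Z>120)&(Z<225)&(y<-60)&(y>-170)&(x>390)&(x<620);q=c[blk];print(len(q),q.min(0),q.max(0))
togo([485,-6,380],(-.229,.973))
E
```

```text
box ((531.277587890625, 408.20281982421875), (160.91175842285156, 317.52349853515625), 79.41192626953125) [[360.4 358.3]
 [672.6 299.9]
 [702.1 458.1]
 [390.  516.5]]
289
[[ 3.660e+02  1.000e+00  1.593e+03]
 [ 3.660e+02  1.000e+00  1.593e+03]
 [ 3.880e+02 -2.500e+01  2.430e+02]
 [ 3.890e+02 -2.800e+01  2.350e+02]
 [ 5.960e+02  2.500e+01  2.200e+02]
 [ 5.980e+02  1.800e+01  2.470e+02]
 [ 5.980e+02  2.400e+01  2.460e+02]
 [ 5.990e+02  2.100e+01  2.380e+02]]
ends
((493.4081726074219, -2.7373390197753906), (217.13446044921875, 12.191797256469727), 13.263237953186035) [[386.3 -21.7]
 [389.1 -33.6]
 [600.5  16.2]
 [597.7  28.1]]
wheel top 165 [ 522.33779826 -127.79739907  209.25851545]
262 [ 443.82717006 -165.57653358  120.10713825] [ 599.16500992 -104.00244942  222.55464524]
t 0.15 pos [ 152.  -502.3  230.7] F [-0.84 -0.32  0.51] w 85.2
travel [-0.1489  0.4625 -0.3788]
roll 3.59 tool z [ 0.29  -0.957 -0.001] q6 -0.07
```

Emit:
step_arm --steps '[{"travel": [-0.05, 0, 0], "roll": 0, "fingers": 0.6}, {"travel": [-0.1, 0.02, -0.02], "roll": 1, "fingers": 0.6}, {"travel": [-0.15, 0.04, -0.04], "roll": 2, "fingers": 0.6}, {"travel": [-0.15, 0.077, -0.07], "roll": 3, "fingers": 0.6}, {"travel": [-0.15, 0.115, -0.1], "roll": 3.6, "fingers": 0.6}, {"travel": [-0.15, 0.153, -0.13], "roll": 3.6, "fingers": 0.6}, {"travel": [-0.15, 0.191, -0.16], "roll": 3.6, "fingers": 0.6}, {"travel": [-0.15, 0.229, -0.19], "roll": 3.6, "fingers": 0.6}]'

```text
t: 0.95
position: [316.8, -252.5, 380.8]
orientation: [3.01, 1.57, 1.669]
contact_force: [0.9, -1.3, 0.0]
grip_width: 51.5
```

```bash
python3 -c "
from h import *
togo([493.4,-2.7,330],(-.229,.973))"
```

```text
t 0.95 pos [ 316.8 -252.5  380.8] F [ 0.93 -1.34  0.  ] w 51.5
travel [ 0.051   0.229  -0.2028]
roll -0.04 tool z [ 0.228 -0.974 -0.001] q6 0.58
```

Emit:
step_arm --steps '[{"travel": [0, 0.037, -0.032], "roll": 0, "fingers": 0.6}, {"travel": [0, 0.075, -0.066], "roll": 0, "fingers": 0.6}, {"travel": [0, 0.113, -0.1], "roll": 0, "fingers": 0.6}, {"travel": [0, 0.151, -0.134], "roll": 0, "fingers": 0.6}, {"travel": [0, 0.189, -0.168], "roll": 0, "fingers": 0.6}, {"travel": [0, 0.229, -0.203], "roll": 0, "fingers": 0.6}, {"travel": [0.05, 0.229, -0.203], "roll": 0, "fingers": 0.6}, {"travel": [0.06, 0.229, -0.203], "roll": 0, "fingers": 0.6}]'

```text
t: 1.75
position: [492.5, -0.9, 314.9]
orientation: [-1.981, 1.56, 2.965]
contact_force: [-0.9, -0.4, -1.9]
grip_width: 51.5
```

```bash
python3 - <<'E'
from h import *
togo([493.4,-2.7,222],(-.229,.973))
s=snap('scene');cv2.imwrite('pics/s1.png',cv2.resize(s['pixels'][60:280,120:400],(763,600),interpolation=cv2.INTER_CUBIC))
# guard top from scene: top-edge corner pixels
p=s['pixels'];hsv=cv2.cvtColor(p,cv2.COLOR_BGR2HSV);m=(hsv[...,0]>20)&(hsv[...,0]<35)&(hsv[...,1]>120)
c=cloud(s);q=c[m&(c[...,0]<620)&(c[...,0]>370)&(abs(c[...,1])<60)];print(len(q));print(np.sort(q[:,2])[-8:].round(0),q[q[:,2]>225].mean(0))
E
```

```text
t 1.75 pos [492.5  -0.9 314.9] F [-0.9  -0.37 -1.92] w 51.5
travel [0.0929 0.0014 0.0023]
roll 0.13 tool z [ 0.231 -0.973 -0.004] q6 1.26
541
[244. 244. 244. 245. 245. 245. 246. 246.] [517.42361702   2.33963048 239.77948785]
```

View pics/s1.png

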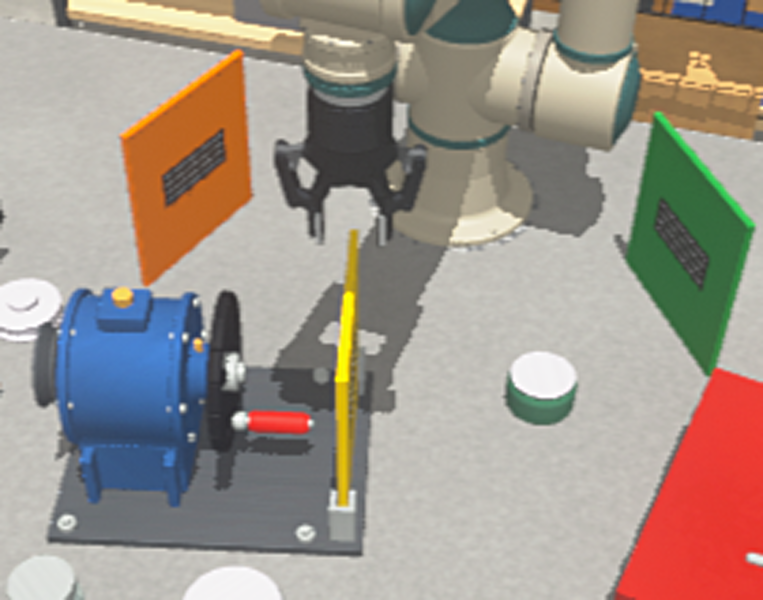

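The fingers, at (320,225) and (382,225), straddle the plate's top edge at (352,235). Descend and grip.

Emit:
step_arm --steps '[{"travel": [0.04, 0.001, 0.002], "roll": 0.1, "fingers": 0.6}, {"travel": [0.08, 0.001, 0.002], "roll": 0.1, "fingers": 0.6}, {"travel": [0.102, 0.001, 0.002], "roll": 0.1, "fingers": 0.6}, {"travel": [0.102, 0.001, 0.002], "roll": 0.1, "fingers": 0.2}, {"travel": [0.102, 0.001, 0.002], "roll": 0.1, "fingers": 0.0}, {"travel": [0.102, 0.001, 0.002], "roll": 0.1, "fingers": 0.0}, {"travel": [0.102, 0.001, 0.002], "roll": 0.1, "fingers": 0.0}, {"travel": [0.102, 0.001, 0.002], "roll": 0.1, "fingers": 0.0}]'

```text
t: 2.6
position: [493.5, -3.9, 216.9]
orientation: [-1.987, 1.566, 2.955]
contact_force: [-1.0, -0.5, 7.5]
grip_width: 9.1
```

Emit:
step_arm --steps '[{"travel": [-0.01, 0, 0], "roll": 0, "fingers": 0}, {"travel": [-0.025, 0, 0], "roll": 0, "fingers": 0}, {"travel": [-0.045, 0, 0], "roll": 0, "fingers": 0}, {"travel": [-0.065, 0, 0], "roll": 0, "fingers": 0}, {"travel": [-0.085, 0, 0], "roll": 0, "fingers": 0}, {"travel": [-0.105, 0, 0], "roll": 0, "fingers": 0}, {"travel": [-0.11, 0, 0], "roll": 0, "fingers": 0}, {"travel": [-0.11, 0, 0], "roll": 0, "fingers": 0}]'

```text
t: 3.4
position: [494.3, -4.0, 327.9]
orientation: [-2.05, 1.568, 2.892]
contact_force: [-0.4, -0.2, -4.8]
grip_width: 8.9
```

```bash
python3 - <<'E'
from h import *
a=np.radians(-10.6);n=np.array([-np.sin(a),np.cos(a)]);c=np.array([531.3,408.2])
t=c-n*(80+37)
print('drop xy',t,n)
togo([*t,320],n)
E
```

```text
drop xy [509.77769198 293.19656415] [0.18395135 0.98293535]
t 3.4 pos [494.3  -4.  327.9] F [-0.4  -0.25 -4.77] w 8.9
travel [ 0.0081  0.0828 -0.2858]
roll 23.76 tool z [ 0.228 -0.974 -0.002] q6 1.26
```

Emit:
step_arm --steps '[{"travel": [0, 0.007, -0.025], "roll": 2, "fingers": 0}, {"travel": [0, 0.018, -0.062], "roll": 5, "fingers": 0}, {"travel": [0, 0.029, -0.1], "roll": 8, "fingers": 0}, {"travel": [0, 0.041, -0.14], "roll": 12, "fingers": 0}, {"travel": [0, 0.052, -0.18], "roll": 15, "fingers": 0}, {"travel": [0, 0.064, -0.22], "roll": 18, "fingers": 0}, {"travel": [0, 0.075, -0.26], "roll": 21.5, "fingers": 0}, {"travel": [0, 0.083, -0.286], "roll": 23.8, "fingers": 0}]'

```text
t: 4.2
position: [509.2, 296.0, 326.0]
orientation: [-1.359, 1.564, -3.115]
contact_force: [0.1, 0.3, -4.8]
grip_width: 9.1
```

Emit:
step_arm --steps '[{"travel": [0.02, 0, 0], "roll": 0, "fingers": 0}, {"travel": [0.045, 0, 0], "roll": 0, "fingers": 0}, {"travel": [0.07, 0, 0], "roll": 0, "fingers": 0}, {"travel": [0.095, 0, 0], "roll": 0, "fingers": 0}, {"travel": [0.1, 0, 0], "roll": 0, "fingers": 0}, {"travel": [0.1, 0, 0], "roll": 0, "fingers": 0}]'

```text
t: 4.8
position: [507.9, 295.7, 224.4]
orientation: [-1.208, 1.561, -2.965]
contact_force: [-0.4, -1.1, -5.2]
grip_width: 9.1
```

```bash
python3 - <<'E'
from h import *
togo([509.8,293.2,207],(.184,.983))
s=snap('scene');cv2.imwrite('pics/s2.png',cv2.resize(s['pixels'][60:340,200:500],(640,597),interpolation=cv2.INTER_CUBIC))
E
```

```text
t 4.8 pos [507.9 295.7 224.4] F [-0.4  -1.12 -5.2 ] w 9.1
travel [0.0174 0.0025 0.0021]
roll -0.04 tool z [-0.185 -0.983  0.003] q6 2.22
```

View pics/s2.png

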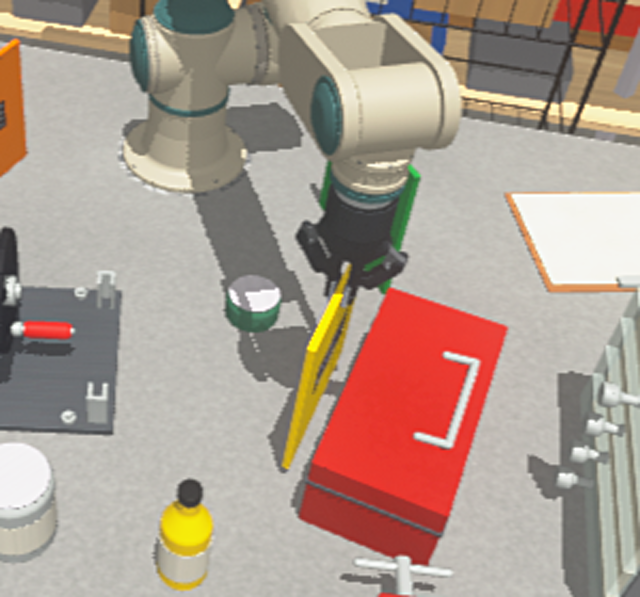

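The plate hangs clear of the box, parallel to the latch side. Its lower edge should be about 19 mm above the counter. Lower it the rest.

Emit:
step_arm --steps '[{"travel": [0.008, 0, 0.001], "roll": 0, "fingers": 0}, {"travel": [0.014, 0, 0.001], "roll": 0, "fingers": 0}, {"travel": [0.017, 0, 0.001], "roll": 0, "fingers": 0}, {"travel": [0.019, 0, 0.001], "roll": 0, "fingers": 0}, {"travel": [0.02, 0, 0.001], "roll": 0, "fingers": 0}, {"travel": [0.021, 0, 0.001], "roll": 0, "fingers": 0}, {"travel": [0.021, 0, 0.001], "roll": 0, "fingers": 0}]'

```text
t: 5.55
position: [508.2, 295.0, 205.3]
orientation: [-1.347, 1.564, -3.104]
contact_force: [0.2, 0.2, -4.8]
grip_width: 8.6
```

Emit:
step_arm --steps '[{"travel": [0.002, 0, 0.001], "roll": 0, "fingers": 0}, {"travel": [0.003, 0, 0.001], "roll": 0, "fingers": 0}, {"travel": [0.004, 0, 0.001], "roll": 0, "fingers": 0}, {"travel": [0.004, 0, 0.001], "roll": 0, "fingers": 0}]'

```text
t: 5.95
position: [508.1, 294.9, 204.9]
orientation: [-2.099, 1.567, 2.428]
contact_force: [-5.1, -0.7, 9.5]
grip_width: 8.8
```

Emit:
step_arm --steps '[{"travel": [0, 0, 0], "roll": 0, "fingers": 0.36}, {"travel": [0, 0, 0], "roll": 0, "fingers": 0.36}, {"travel": [0, 0, 0], "roll": 0, "fingers": 0.36}, {"travel": [0, 0, -0.01], "roll": 0, "fingers": 0.36}, {"travel": [0, 0, -0.02], "roll": 0, "fingers": 0.36}, {"travel": [0, 0, -0.03], "roll": 0, "fingers": 0.36}, {"travel": [0, 0, -0.04], "roll": 0, "fingers": 0.36}, {"travel": [0, 0, -0.05], "roll": 0, "fingers": 0.36}]'

```text
t: 6.75
position: [517.4, 345.1, 204.7]
orientation: [-2.029, 1.567, 2.499]
contact_force: [0.3, 0.6, 0.1]
grip_width: 30.6
```

```bash
python3 - <<'E'
from h import *
togo([509.8,293.2,207],(.184,.983))
s=snap('scene');cv2.imwrite('pics/s3.png',cv2.resize(s['pixels'][150:310,300:460],(600,600),interpolation=cv2.INTER_CUBIC))
E
```

```text
t 6.75 pos [517.4 345.1 204.7] F [0.27 0.6  0.06] w 30.6
travel [-0.0024  0.0021  0.0524]
roll 0.03 tool z [-0.184 -0.983 -0.002] q6 2.28
```

View pics/s3.png

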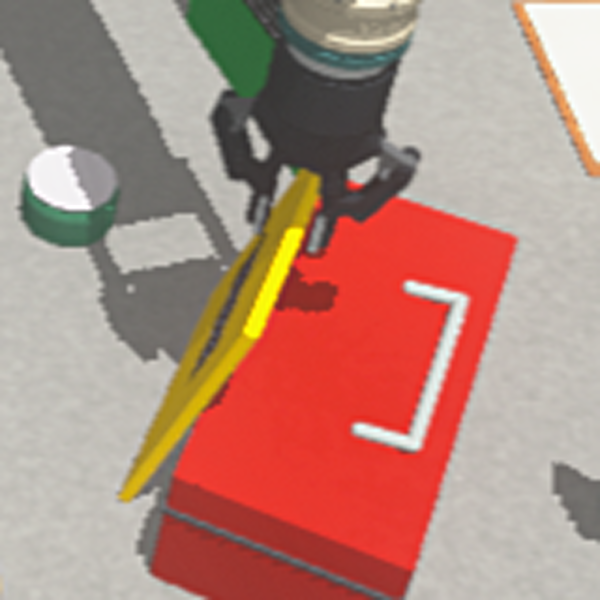

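The plate leans on the box edge, with both fingers clear of it. Retract upward.

Emit:
step_arm --steps '[{"travel": [-0.01, 0, 0], "roll": 0, "fingers": 0.42}, {"travel": [-0.03, 0, 0], "roll": 0, "fingers": 0.42}, {"travel": [-0.06, 0, 0], "roll": 0, "fingers": 0.5}, {"travel": [-0.1, 0, 0], "roll": 0, "fingers": 0.5}, {"travel": [-0.14, 0, 0], "roll": 0, "fingers": 0.5}, {"travel": [-0.16, 0, 0], "roll": 0, "fingers": 0.5}]'

```text
t: 7.4
position: [517.9, 345.5, 370.3]
orientation: [2.946, 1.564, 1.191]
contact_force: [-0.1, 0.0, 1.0]
grip_width: 42.7
```

```bash
cat >> h.py <<'E'
ang=np.radians(13.26);HX=np.array([np.cos(ang),np.sin(ang),0]);HY=np.array([-np.sin(ang),np.cos(ang),0]);HZ=np.array([0,0,1.])
HUB=np.array([509.5,-70.9,135.])
E
python3 - <<'E'
from h import *
for n in('scene','top'):
    s=snap(n);c=cloud(s);p=s['pixels'];hsv=cv2.cvtColor(p,cv2.COLOR_BGR2HSV);H,S,V=[hsv[...,i].astype(int) for i in range(3)]
    m=(H>20)&(H<35)&(S>120)&(c[...,1]>230)&(c[...,0]<650)&(c[...,2]<260)
    q=c[m];a=np.radians(-10.6);n_=np.array([-np.sin(a),np.cos(a)]);yy=(q[:,:2]-[531.3,408.2])@n_
    print(n,len(q),'plate y,z min/max',yy.min().round(1),yy.max().round(1),q[:,2].min().round(1),q[:,2].max().round(1),'fit slope',np.polyfit(q[:,2],yy,1))
    red=((H<6)|(H>174))&(S>150)&(c[...,2]>20)&(c[...,1]<60)&(c[...,1]>-150)&(c[...,0]<650)
    d=c[red]-HUB
    print('knob hubx',np.percentile(d@HX,[2,50,98]).round(1),'huby',np.percentile(d@HY,[2,98]).round(1),'z',np.percentile(c[red][:,2],[2,50,98]).round(1))
    sil=(S<60)&(V>110)&(c[...,2]>90)&(c[...,2]<180)
    d=c-HUB;k=sil&(abs(d@HX)<30)&(d@HY>-55)&(d@HY<-25)&(abs(c[...,2]-135)<40);print('nut hubx',np.percentile(d[k]@HX,[2,50,98]).round(1),np.percentile(d[k]@HY,[2,98]).round(1),np.percentile(c[k][:,2],[2,50,98]).round(1))
    w=(V<80)&(d@HY<-40)&(d@HY>-68)&(c[...,2]>70)&(c[...,2]<225)&(abs(d@HX)<110)
    print('wheel hubx',np.percentile(d[w]@HX,[1,99]).round(1),'zmax',np.percentile(c[w][:,2],99))
togo([HUB[0],HUB[1],300],HX[:2])
E
```

```text
scene 1068 plate y,z min/max -338.5 -30.1 -102.4 254.2 fit slope [   0.29264372 -123.83558703]
knob hubx [ 2.2 14.8 21.2] huby [-35.   25.5] z [60.9 72.1 78.9]
nut hubx [-9.8 11.7 24.2] [-54.4 -39.2] [124.7 144.1 154.6]
wheel hubx [-68.3  86.9] zmax 218.88563079668273
top 1377 plate y,z min/max -120.8 -55.0 0.0 231.2 fit slope [   0.25929333 -121.58014971]
knob hubx [-123.     4.9   16. ] huby [-34.  102.4] z [  66.4   74.5 1593.3]
nut hubx [-14.2   1.5  19.7] [-53.2 -39.9] [129.1 148.  158.2]
wheel hubx [-78.9  76.6] zmax 220.82312644996574
t 7.5 pos [518.2 345.7 369.9] F [ 0.66 -0.5   0.9 ] w 42.7
travel [0.0669 0.0675 0.4117]
roll 66.2 tool z [-0.183 -0.983 -0.008] q6 2.28
```

Emit:
step_arm --steps '[{"travel": [0, 0.004, 0.025], "roll": -8, "fingers": 0.5}, {"travel": [0, 0.01, 0.065], "roll": -16, "fingers": 0.5}, {"travel": [0, 0.017, 0.105], "roll": -24, "fingers": 0.5}, {"travel": [0, 0.024, 0.145], "roll": -32, "fingers": 0.5}, {"travel": [0, 0.03, 0.185], "roll": -40, "fingers": 0.5}, {"travel": [0, 0.037, 0.225], "roll": -48, "fingers": 0.5}, {"travel": [0, 0.043, 0.265], "roll": -56, "fingers": 0.5}, {"travel": [0, 0.05, 0.305], "roll": -64, "fingers": 0.5}]'

```text
t: 8.3
position: [510.9, 35.0, 366.6]
orientation: [1.895, 1.563, 1.263]
contact_force: [0.2, -0.0, -0.5]
grip_width: 42.6
```

```bash
python3 -c "
from h import *
togo([514.5,-61.5,250],HX[:2])"
```

```text
t 8.3 pos [510.9  35.  366.6] F [ 0.24 -0.03 -0.52] w 42.6
travel [ 0.1159 -0.0765  0.0603]
roll -49.48 tool z [ 0.807 -0.591 -0.002] q6 0.63
```

Emit:
step_arm --steps '[{"travel": [0, -0.013, 0.01], "roll": -8, "fingers": 0.5}, {"travel": [0, -0.026, 0.02], "roll": -16, "fingers": 0.5}, {"travel": [0, -0.039, 0.03], "roll": -24, "fingers": 0.5}, {"travel": [0.02, -0.052, 0.04], "roll": -32, "fingers": 0.5}, {"travel": [0.05, -0.065, 0.05], "roll": -40, "fingers": 0.5}, {"travel": [0.08, -0.0765, 0.06], "roll": -48, "fingers": 0.5}, {"travel": [0.116, -0.0765, 0.06], "roll": -49.5, "fingers": 0.5}, {"travel": [0.116, -0.0765, 0.06], "roll": -49.5, "fingers": 0.5}]'

```text
t: 9.1
position: [511.7, -61.3, 243.4]
orientation: [2.117, 1.558, 2.348]
contact_force: [-1.6, 0.6, 0.1]
grip_width: 42.5
```

```bash
python3 -c "
from h import *
togo([514.5,-61.5,46],HX[:2])
s=snap('scene');cv2.imwrite('pics/s4.png',cv2.resize(s['pixels'][60:280,120:400],(763,600),interpolation=cv2.INTER_CUBIC))"
```

```text
t 9.1 pos [511.7 -61.3 243.4] F [-1.57  0.58  0.13] w 42.5
travel [ 0.1973 -0.003   0.004 ]
roll -0.04 tool z [ 0.973  0.229 -0.007] q6 -0.42
```

View pics/s4.png

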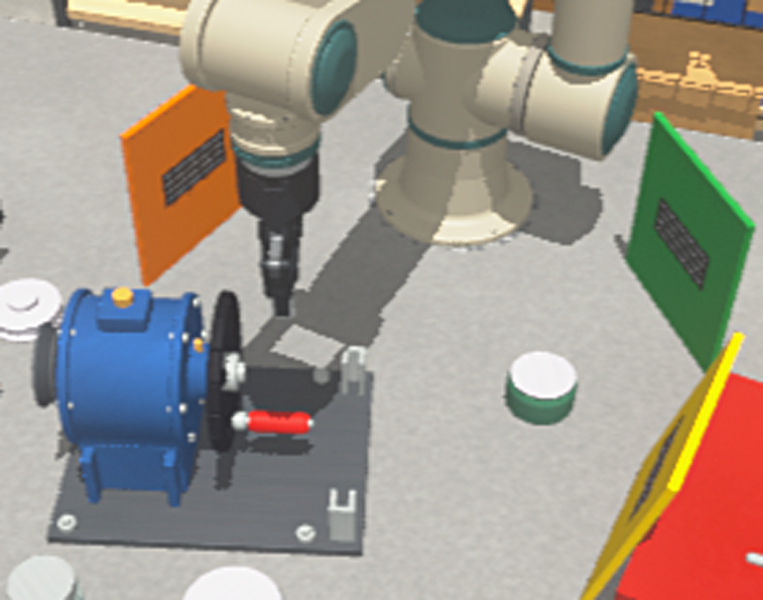

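The tool is above the knob, and the knob at (278,422) has not moved. Descend in stages and watch the force. The wrist comes near the wheel top, so I'll grip a little farther out.

Emit:
step_arm --steps '[{"travel": [0.03, 0.001, 0.004], "roll": 0, "fingers": 0.5}, {"travel": [0.06, 0.001, 0.004], "roll": 0, "fingers": 0.5}, {"travel": [0.09, 0.001, 0.004], "roll": 0, "fingers": 0.5}, {"travel": [0.12, 0.001, 0.004], "roll": 0, "fingers": 0.5}, {"travel": [0.14, 0.001, 0.004], "roll": 0, "fingers": 0.5}, {"travel": [0.15, 0.001, 0.004], "roll": 0, "fingers": 0.5}, {"travel": [0.15, 0.001, 0.004], "roll": 0, "fingers": 0.5}]'

```text
t: 9.85
position: [516.2, -57.9, 97.6]
orientation: [1.795, 1.561, 2.025]
contact_force: [0.1, -0.2, -0.3]
grip_width: 42.2
```

```bash
python3 -c "
from h import *
togo(HUB+7*HX+12*HY+[0,0,-89],HX[:2])
s=snap('scene');cv2.imwrite('pics/s5.png',cv2.resize(s['pixels'][100:250,140:290],(600,600),interpolation=cv2.INTER_CUBIC))"
```

```text
t 9.85 pos [516.2 -57.9  97.6] F [ 0.14 -0.22 -0.27] w 42.2
travel [ 0.0516  0.0004 -0.0024]
roll -0.07 tool z [ 0.974  0.228 -0.002] q6 -0.42
```

View pics/s5.png

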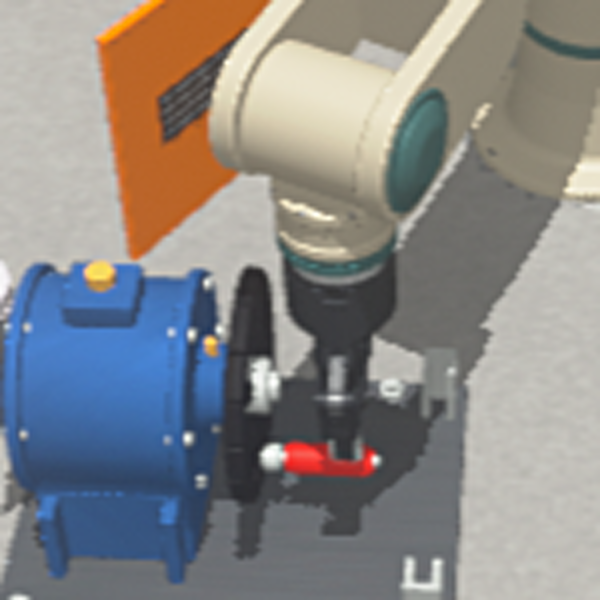

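Clear of the wheel. The pads at (345,445) are over the sleeve, which spans (285–378). Continue down and grip.

Emit:
step_arm --steps '[{"travel": [0.015, 0, -0.002], "roll": 0, "fingers": 0.5}, {"travel": [0.03, 0, -0.002], "roll": 0, "fingers": 0.5}, {"travel": [0.045, 0, -0.002], "roll": 0, "fingers": 0.5}, {"travel": [0.052, 0, -0.002], "roll": 0, "fingers": 0.5}, {"travel": [0.052, 0, -0.002], "roll": 0, "fingers": 0.5}]'

```text
t: 10.4
position: [514.3, -58.0, 46.1]
orientation: [1.734, 1.562, 1.964]
contact_force: [-0.7, 0.6, 0.3]
grip_width: 42.6
```

Emit:
step_arm --steps '[{"travel": [0, 0, 0], "roll": 0, "fingers": 0.3}, {"travel": [0, 0, 0], "roll": 0, "fingers": 0.1}, {"travel": [0, 0, 0], "roll": 0, "fingers": 0.0}, {"travel": [0, 0, 0], "roll": 0, "fingers": 0.0}, {"travel": [0, 0, 0], "roll": 0, "fingers": 0.0}, {"travel": [0, 0, 0], "roll": 0, "fingers": 0.0}]'

```text
t: 11.0
position: [514.9, -58.1, 47.0]
orientation: [1.557, 1.563, 1.787]
contact_force: [-0.5, 0.7, 5.2]
grip_width: 22.0
```

```bash
cat >> h.py <<'E'
def plan(da,n=8,grasp=None):
    s,p,M=pose();d=p+M[:,0]*-19-HUB;x,y,z=d@HX,d@HY,d[2];a=np.arctan2(x,z);r=np.hypot(x,z)
    F=s['contact_force'];T=np.cos(a)*HX-np.sin(a)*HZ;Rd=np.sin(a)*HX+np.cos(a)*HZ
    print('t',round(s['t'],2),'a',np.degrees(a).round(1),'r',r.round(1),'y',y.round(1),'Ft',(F@T).round(2),'Fr',(F@Rd).round(2),'Fy',(F@HY).round(2),'w',round(s['grip_width'],1),'vel',np.abs(s['joint_vel']).max().round(3))
    for k in range(1,n+1):
        b=a+np.radians(da)*k/n;t=HUB+70*(np.sin(b)*HX+np.cos(b)*HZ)+y*HY
        print(np.round((t-(HUB+x*HX+y*HY+z*HZ))@M/1000,4).tolist())
E
python3 -c "
from h import *
plan(40)"
```

```text
t 11.0 a 173.2 r 69.5 y 11.0 Ft -0.26 Fr -5.19 Fy 0.84 w 22.0 vel 0.002
[0.0009, -0.0, -0.006]
[0.0009, -0.0, -0.0121]
[0.0003, -0.0, -0.0182]
[-0.0009, -0.0, -0.0242]
[-0.0025, -0.0, -0.0301]
[-0.0047, -0.0, -0.0358]
[-0.0073, 0.0, -0.0413]
[-0.0105, 0.0, -0.0466]
```

Emit:
step_arm --steps '[{"travel": [0.001, 0, -0.006], "roll": 0, "fingers": 0}, {"travel": [0.001, 0, -0.012], "roll": 0, "fingers": 0}, {"travel": [0.0003, 0, -0.018], "roll": 0, "fingers": 0}, {"travel": [-0.001, 0, -0.024], "roll": 0, "fingers": 0}, {"travel": [-0.0025, 0, -0.03], "roll": 0, "fingers": 0}, {"travel": [-0.0047, 0, -0.036], "roll": 0, "fingers": 0}, {"travel": [-0.0073, 0, -0.0415], "roll": 0, "fingers": 0}, {"travel": [-0.0105, 0, -0.0465], "roll": 0, "fingers": 0}]'

```text
t: 11.8
position: [470.5, -68.5, 57.9]
orientation: [1.166, 1.562, 1.396]
contact_force: [6.1, 2.4, 0.2]
grip_width: 22.3
```

```bash
python3 -c "
from h import *
plan(35)"
```

```text
t 11.8 a -147.2 r 69.1 y 11.1 Ft -5.35 Fr -3.63 Fy 0.95 w 22.3 vel 0.171
[-0.0023, 0.0, -0.0048]
[-0.0058, 0.0, -0.009]
[-0.0095, 0.0001, -0.0128]
[-0.0135, 0.0001, -0.0164]
[-0.0177, 0.0001, -0.0196]
[-0.0222, 0.0002, -0.0225]
[-0.0269, 0.0002, -0.0251]
[-0.0318, 0.0002, -0.0272]
```

Emit:
step_arm --steps '[{"travel": [-0.0023, 0, -0.0048], "roll": 0, "fingers": 0}, {"travel": [-0.0058, 0, -0.009], "roll": 0, "fingers": 0}, {"travel": [-0.0095, 0, -0.0128], "roll": 0, "fingers": 0}, {"travel": [-0.0135, 0, -0.0164], "roll": 0, "fingers": 0}, {"travel": [-0.0177, 0, -0.0196], "roll": 0, "fingers": 0}, {"travel": [-0.0222, 0, -0.0225], "roll": 0, "fingers": 0}, {"travel": [-0.0269, 0, -0.0251], "roll": 0, "fingers": 0}, {"travel": [-0.0318, 0, -0.0272], "roll": 0, "fingers": 0}]'

```text
t: 12.6
position: [444.7, -74.6, 89.9]
orientation: [0.932, 1.561, 1.163]
contact_force: [5.9, 2.9, -1.1]
grip_width: 22.3
```

```bash
python3 -c "
from h import *
plan(35)"
```

```text
t 12.6 a -112.1 r 69.2 y 11.1 Ft -3.45 Fr -5.53 Fy 1.47 w 22.3 vel 0.115
[-0.0047, 0.0, -0.0026]
[-0.0099, 0.0001, -0.004]
[-0.0151, 0.0001, -0.005]
[-0.0204, 0.0002, -0.0056]
[-0.0258, 0.0002, -0.0058]
[-0.0311, 0.0003, -0.0056]
[-0.0364, 0.0003, -0.0049]
[-0.0417, 0.0003, -0.0039]
```

Emit:
step_arm --steps '[{"travel": [-0.0047, 0, -0.0018], "roll": 0, "fingers": 0}, {"travel": [-0.0099, 0, -0.0032], "roll": 0, "fingers": 0}, {"travel": [-0.0151, 0, -0.0042], "roll": 0, "fingers": 0}, {"travel": [-0.0204, 0, -0.0048], "roll": 0, "fingers": 0}, {"travel": [-0.0258, 0, -0.005], "roll": 0, "fingers": 0}, {"travel": [-0.0311, 0, -0.0048], "roll": 0, "fingers": 0}, {"travel": [-0.0364, 0, -0.0041], "roll": 0, "fingers": 0}, {"travel": [-0.0417, 0, -0.0031], "roll": 0, "fingers": 0}]'

```text
t: 13.4
position: [441.1, -75.4, 131.8]
orientation: [1.074, 1.56, 1.305]
contact_force: [0.5, 4.1, -1.6]
grip_width: 22.1
```

```bash
sed -i 's/^HUB=.*/&+0.7*HX/' h.py; python3 -c "
from h import *
plan(35)"
```

```text
t 13.4 a -77.0 r 70.2 y 11.1 Ft -1.26 Fr -1.76 Fy 3.89 w 22.1 vel 0.108
[-0.0051, 0.0, 0.0016]
[-0.0101, 0.0001, 0.0034]
[-0.015, 0.0001, 0.0056]
[-0.0197, 0.0002, 0.0082]
[-0.0242, 0.0002, 0.0111]
[-0.0284, 0.0003, 0.0143]
[-0.0324, 0.0003, 0.0179]
[-0.0361, 0.0003, 0.0217]
```

Emit:
step_arm --steps '[{"travel": [-0.0051, 0, 0.0016], "roll": 0, "fingers": 0}, {"travel": [-0.0101, 0, 0.0034], "roll": 0, "fingers": 0}, {"travel": [-0.015, 0, 0.0056], "roll": 0, "fingers": 0}, {"travel": [-0.0197, 0, 0.0082], "roll": 0, "fingers": 0}, {"travel": [-0.0242, 0, 0.0111], "roll": 0, "fingers": 0}, {"travel": [-0.0284, 0, 0.0143], "roll": 0, "fingers": 0}, {"travel": [-0.0324, 0, 0.0179], "roll": 0, "fingers": 0}, {"travel": [-0.0361, 0, 0.0217], "roll": 0, "fingers": 0}]'

```text
t: 14.2
position: [462.1, -70.6, 168.6]
orientation: [1.164, 1.56, 1.395]
contact_force: [-3.7, 4.5, 2.6]
grip_width: 22.3
```

```bash
python3 -c "
from h import *
plan(35)"
```

```text
t 14.2 a -41.7 r 70.5 y 11.0 Ft -0.2 Fr 3.67 Fy 5.25 w 22.3 vel 0.148
[-0.003, 0.0, 0.0045]
[-0.0061, 0.0001, 0.0088]
[-0.0088, 0.0001, 0.0134]
[-0.0111, 0.0001, 0.0182]
[-0.0131, 0.0001, 0.0232]
[-0.0147, 0.0002, 0.0283]
[-0.0159, 0.0002, 0.0335]
[-0.0167, 0.0002, 0.0388]
```

Emit:
step_arm --steps '[{"travel": [-0.003, 0.0005, 0.0045], "roll": 0, "fingers": 0}, {"travel": [-0.0061, 0.001, 0.0088], "roll": 0, "fingers": 0}, {"travel": [-0.0088, 0.001, 0.0134], "roll": 0, "fingers": 0}, {"travel": [-0.0111, 0.001, 0.0182], "roll": 0, "fingers": 0}, {"travel": [-0.0131, 0.001, 0.0232], "roll": 0, "fingers": 0}, {"travel": [-0.0147, 0.001, 0.0283], "roll": 0, "fingers": 0}, {"travel": [-0.0159, 0.001, 0.0335], "roll": 0, "fingers": 0}, {"travel": [-0.0167, 0.001, 0.0388], "roll": 0, "fingers": 0}]'

```text
t: 15.0
position: [500.4, -61.5, 186.2]
orientation: [0.991, 1.561, 1.221]
contact_force: [-1.0, -4.6, 3.2]
grip_width: 22.7
```

```bash
python3 -c "
from h import *
plan(35)"
```

```text
t 15.0 a -6.1 r 70.6 y 11.1 Ft -1.62 Fr 3.43 Fy -4.21 w 22.7 vel 0.151
[0.0003, 0.0, 0.0054]
[0.0004, 0.0, 0.0107]
[0.0008, 0.0, 0.0161]
[0.0017, 0.0, 0.0213]
[0.003, 0.0, 0.0265]
[0.0047, -0.0, 0.0316]
[0.0067, -0.0, 0.0365]
[0.0091, -0.0, 0.0413]
```

Emit:
step_arm --steps '[{"travel": [0.0003, 0, 0.0054], "roll": 0, "fingers": 0}, {"travel": [0.0004, 0, 0.0107], "roll": 0, "fingers": 0}, {"travel": [0.0008, 0, 0.0161], "roll": 0, "fingers": 0}, {"travel": [0.0017, 0, 0.0213], "roll": 0, "fingers": 0}, {"travel": [0.003, 0, 0.0265], "roll": 0, "fingers": 0}, {"travel": [0.0047, 0, 0.0316], "roll": 0, "fingers": 0}, {"travel": [0.0067, 0, 0.0365], "roll": 0, "fingers": 0}, {"travel": [0.0091, 0, 0.0413], "roll": 0, "fingers": 0}]'

```text
t: 15.8
position: [541.3, -51.9, 177.6]
orientation: [0.888, 1.561, 1.118]
contact_force: [0.0, -3.9, 4.5]
grip_width: 22.5
```

```bash
python3 -c "
from h import *
plan(35)"
```

```text
t 15.8 a 29.3 r 70.6 y 11.0 Ft -2.97 Fr 3.54 Fy -3.75 w 22.5 vel 0.142
[0.0033, -0.0, 0.0043]
[0.0065, -0.0, 0.0086]
[0.0099, -0.0001, 0.0126]
[0.0137, -0.0001, 0.0164]
[0.0178, -0.0001, 0.0199]
[0.0221, -0.0001, 0.0231]
[0.0266, -0.0002, 0.0259]
[0.0313, -0.0002, 0.0284]
```

Emit:
step_arm --steps '[{"travel": [0.0033, 0, 0.0043], "roll": 0, "fingers": 0}, {"travel": [0.0065, 0, 0.0086], "roll": 0, "fingers": 0}, {"travel": [0.0099, 0, 0.0126], "roll": 0, "fingers": 0}, {"travel": [0.0137, 0, 0.0164], "roll": 0, "fingers": 0}, {"travel": [0.0178, 0, 0.0199], "roll": 0, "fingers": 0}, {"travel": [0.0221, 0, 0.0231], "roll": 0, "fingers": 0}, {"travel": [0.0266, 0, 0.0259], "roll": 0, "fingers": 0}, {"travel": [0.0313, 0, 0.0284], "roll": 0, "fingers": 0}]'

```text
t: 16.6
position: [569.5, -45.3, 146.3]
orientation: [0.849, 1.561, 1.079]
contact_force: [-2.4, -4.0, 4.9]
grip_width: 22.1
```

```bash
python3 -c "
from h import *
plan(35)"
```

```text
t 16.6 a 64.4 r 70.3 y 11.0 Ft -5.83 Fr -0.8 Fy -3.31 w 22.1 vel 0.097
[0.0051, -0.0, 0.0018]
[0.0101, -0.0001, 0.0035]
[0.0153, -0.0001, 0.0048]
[0.0206, -0.0001, 0.0057]
[0.0259, -0.0002, 0.0063]
[0.0312, -0.0002, 0.0064]
[0.0366, -0.0003, 0.0061]
[0.0419, -0.0003, 0.0054]
```

One more forward sample past the hard side.

Emit:
step_arm --steps '[{"travel": [0.0051, 0, 0.0018], "roll": 0, "fingers": 0}, {"travel": [0.0101, 0, 0.0035], "roll": 0, "fingers": 0}, {"travel": [0.0153, 0, 0.0048], "roll": 0, "fingers": 0}, {"travel": [0.0206, 0, 0.0057], "roll": 0, "fingers": 0}, {"travel": [0.0259, 0, 0.0063], "roll": 0, "fingers": 0}, {"travel": [0.0312, 0, 0.0064], "roll": 0, "fingers": 0}, {"travel": [0.0366, 0, 0.0061], "roll": 0, "fingers": 0}, {"travel": [0.0419, 0, 0.0054], "roll": 0, "fingers": 0}]'

```text
t: 17.4
position: [575.0, -44.1, 104.7]
orientation: [0.841, 1.562, 1.071]
contact_force: [-5.6, -3.8, 8.6]
grip_width: 22.6
```

```bash
python3 -c "
from h import *
plan(35)
"
```

```text
t 17.4 a 99.3 r 70.0 y 11.0 Ft -7.46 Fr -7.62 Fy -2.39 w 22.6 vel 0.099
[0.0052, -0.0, -0.0011]
[0.0104, -0.0001, -0.0026]
[0.0154, -0.0001, -0.0045]
[0.0202, -0.0001, -0.0067]
[0.0249, -0.0002, -0.0093]
[0.0293, -0.0002, -0.0123]
[0.0335, -0.0002, -0.0156]
[0.0375, -0.0003, -0.0192]
```

Emit:
step_arm --steps '[{"travel": [0.0052, 0, -0.0018], "roll": 0, "fingers": 0}, {"travel": [0.0104, 0, -0.0034], "roll": 0, "fingers": 0}, {"travel": [0.0154, 0, -0.0053], "roll": 0, "fingers": 0}, {"travel": [0.0202, 0, -0.0075], "roll": 0, "fingers": 0}, {"travel": [0.0249, 0, -0.0101], "roll": 0, "fingers": 0}, {"travel": [0.0293, 0, -0.013], "roll": 0, "fingers": 0}, {"travel": [0.0333, 0, -0.0162], "roll": 0, "fingers": 0}, {"travel": [0.037, 0, -0.0197], "roll": 0, "fingers": 0}]'

```text
t: 18.2
position: [557.8, -48.1, 69.0]
orientation: [0.458, 1.559, 0.688]
contact_force: [2.3, -0.8, 8.5]
grip_width: 22.1
```

```bash
python3 - <<'E'
from h import *
plan(-40)
from scipy.optimize import curve_fit
a=np.radians([213,248,283,318.3,353.9,389.3,424.4,459.3]);f=np.array([-5.35,-3.45,-1.26,-.2,-1.62,-2.97,-5.83,-7.46])
A=np.c_[np.ones(8),np.cos(a),np.sin(a)];k,r,*_=np.linalg.lstsq(A,f,rcond=None);ph=np.degrees(np.arctan2(k[2],k[1]))
print(k,np.hypot(*k[1:]),'light at',ph,'down at',(ph+90)%360,(A@k-f).round(2))
E
```

```text
t 18.2 a 132.5 r 69.6 y 11.0 Ft -7.68 Fr -4.25 Fy -1.28 w 22.1 vel 0.131
[-0.0044, 0.0, 0.0043]
[-0.0093, 0.0001, 0.0078]
[-0.0146, 0.0001, 0.0109]
[-0.0201, 0.0001, 0.0136]
[-0.0258, 0.0002, 0.0157]
[-0.0317, 0.0002, 0.0174]
[-0.0377, 0.0002, 0.0185]
[-0.0438, 0.0003, 0.0191]
[-4.48947094  2.93644187 -2.63289108] 3.9439582032208005 light at -41.88023904617582 down at 48.11976095382418 [-0.17  0.3  -0.   -0.35  0.33 -0.25  0.23 -0.1 ]
```

The fit is clean: drag 4.5 N, amplitude 3.9 N, heavy side down at knob angle of about 48°. Now I'll turn back, which also gives a check in the reverse direction.

Emit:
step_arm --steps '[{"travel": [-0.0044, 0, 0.0038], "roll": 0, "fingers": 0}, {"travel": [-0.0093, 0, 0.0073], "roll": 0, "fingers": 0}, {"travel": [-0.0146, 0, 0.0104], "roll": 0, "fingers": 0}, {"travel": [-0.0201, 0, 0.0131], "roll": 0, "fingers": 0}, {"travel": [-0.0258, 0, 0.0152], "roll": 0, "fingers": 0}, {"travel": [-0.0317, 0, 0.0169], "roll": 0, "fingers": 0}, {"travel": [-0.0377, 0, 0.018], "roll": 0, "fingers": 0}, {"travel": [-0.0438, 0, 0.0186], "roll": 0, "fingers": 0}]'

```text
t: 19.0
position: [575.9, -43.9, 113.6]
orientation: [0.438, 1.558, 0.668]
contact_force: [2.0, -1.1, -3.1]
grip_width: 22.0
```

```bash
python3 -c "
from h import *
plan(-44)
"
```

```text
t 19.0 a 92.0 r 69.9 y 10.9 Ft 3.07 Fr 1.76 Fy -1.52 w 22.0 vel 0.123
[-0.0067, 0.0, 0.0001]
[-0.0134, 0.0001, -0.0006]
[-0.02, 0.0001, -0.0019]
[-0.0264, 0.0001, -0.0038]
[-0.0327, 0.0002, -0.0063]
[-0.0386, 0.0002, -0.0094]
[-0.0442, 0.0002, -0.0131]
[-0.0495, 0.0003, -0.0173]
```

The reverse reading at 92° differs from the fit's prediction by about 1.3 N. I'll take a few more reverse samples before settling.

Emit:
step_arm --steps '[{"travel": [-0.0067, 0, 0.0001], "roll": 0, "fingers": 0}, {"travel": [-0.0134, 0, -0.0006], "roll": 0, "fingers": 0}, {"travel": [-0.02, 0, -0.0019], "roll": 0, "fingers": 0}, {"travel": [-0.0264, 0, -0.0038], "roll": 0, "fingers": 0}, {"travel": [-0.0327, 0, -0.0063], "roll": 0, "fingers": 0}, {"travel": [-0.0386, 0, -0.0094], "roll": 0, "fingers": 0}, {"travel": [-0.0442, 0, -0.0131], "roll": 0, "fingers": 0}, {"travel": [-0.0495, 0, -0.0173], "roll": 0, "fingers": 0}]'

```text
t: 19.8
position: [558.5, -48.0, 163.5]
orientation: [0.429, 1.556, 0.66]
contact_force: [4.7, 1.6, -1.3]
grip_width: 21.9
```

```bash
python3 -c "
from h import *
plan(-35)
"
```

```text
t 19.8 a 47.6 r 70.4 y 11.0 Ft 4.3 Fr 2.72 Fy 0.51 w 21.9 vel 0.148
[-0.0036, 0.0, -0.004]
[-0.0071, 0.0, -0.008]
[-0.0104, 0.0001, -0.0123]
[-0.0133, 0.0001, -0.0168]
[-0.0158, 0.0001, -0.0214]
[-0.018, 0.0001, -0.0263]
[-0.0198, 0.0001, -0.0313]
[-0.0213, 0.0001, -0.0365]
```

Emit:
step_arm --steps '[{"travel": [-0.0036, 0, -0.004], "roll": 0, "fingers": 0}, {"travel": [-0.0071, 0, -0.008], "roll": 0, "fingers": 0}, {"travel": [-0.0104, 0, -0.0123], "roll": 0, "fingers": 0}, {"travel": [-0.0133, 0, -0.0168], "roll": 0, "fingers": 0}, {"travel": [-0.0158, 0, -0.0214], "roll": 0, "fingers": 0}, {"travel": [-0.018, 0, -0.0263], "roll": 0, "fingers": 0}, {"travel": [-0.0198, 0, -0.0313], "roll": 0, "fingers": 0}, {"travel": [-0.0213, 0, -0.0365], "roll": 0, "fingers": 0}]'

```text
t: 20.6
position: [522.8, -56.3, 185.0]
orientation: [0.378, 1.555, 0.609]
contact_force: [6.7, 2.0, -1.7]
grip_width: 22.1
```

```bash
python3 - <<'E'
from h import *
plan(-35)
E
```

```text
t 20.6 a 12.5 r 70.7 y 11.0 Ft 7.21 Fr -0.14 Fy 0.41 w 22.1 vel 0.144
[-0.0004, -0.0, -0.0054]
[-0.001, 0.0, -0.0107]
[-0.0012, 0.0, -0.016]
[-0.001, -0.0, -0.0214]
[-0.0005, -0.0, -0.0267]
[0.0005, -0.0, -0.032]
[0.0019, -0.0, -0.0371]
[0.0037, -0.0, -0.0421]
```

Emit:
step_arm --steps '[{"travel": [-0.0004, 0, -0.0054], "roll": 0, "fingers": 0}, {"travel": [-0.001, 0, -0.0107], "roll": 0, "fingers": 0}, {"travel": [-0.0012, 0, -0.016], "roll": 0, "fingers": 0}, {"travel": [-0.001, 0, -0.0214], "roll": 0, "fingers": 0}, {"travel": [-0.0005, 0, -0.0267], "roll": 0, "fingers": 0}, {"travel": [0.0005, 0, -0.032], "roll": 0, "fingers": 0}, {"travel": [0.0019, 0, -0.0371], "roll": 0, "fingers": 0}, {"travel": [0.0037, 0, -0.0421], "roll": 0, "fingers": 0}]'

```text
t: 21.4
position: [482.5, -65.8, 181.7]
orientation: [0.279, 1.551, 0.511]
contact_force: [8.6, 2.6, -0.8]
grip_width: 22.2
```

```bash
python3 - <<'E'
from h import *
plan(36)
s,p,M=pose();d=p-19*M[:,0]-HUB;aa=np.degrees(np.arctan2(d@HX,d[2]));F=s['contact_force'];b=np.radians(aa);ft=F@(np.cos(b)*HX-np.sin(b)*HZ)
a=np.radians([213,248,283,318.3,353.9,389.3,424.4,459.3,132.5,92,47.6,12.5,aa]);f=np.array([-5.35,-3.45,-1.26,-.2,-1.62,-2.97,-5.83,-7.46,-7.68,3.07,4.3,7.21,ft])
dr=np.r_[-np.ones(9),np.ones(4)]
A=np.c_[dr,np.cos(a),np.sin(a)];k,r,*_=np.linalg.lstsq(A,f,rcond=None);ph=np.degrees(np.arctan2(k[2],k[1]))
print(k,np.hypot(*k[1:]),'down at',(ph+90)%360,(A@k-f).round(2))
E
```

```text
t 21.4 a -21.7 r 70.7 y 11.1 Ft 8.06 Fr -4.08 Fy 0.56 w 22.2 vel 0.156
[-0.0011, 0.0, 0.0055]
[-0.0024, 0.0, 0.0108]
[-0.0033, 0.0, 0.0162]
[-0.0038, 0.0, 0.0217]
[-0.0038, 0.0, 0.0272]
[-0.0034, 0.0, 0.0327]
[-0.0026, 0.0, 0.0381]
[-0.0013, 0.0, 0.0435]
[ 4.5135745   2.84451539 -2.36555296] 3.699609251394143 down at 50.25244720919343 [-0.26  0.06 -0.31 -0.62  0.19 -0.22  0.41  0.15 -0.5  -1.02  0.38 -0.43
 -0.02]
```

Over both directions: heavy side down at about 50° (48° from the forward samples alone), within ±4°. Go there.

Emit:
step_arm --steps '[{"travel": [-0.0011, 0, 0.0055], "roll": 0, "fingers": 0}, {"travel": [-0.0024, 0, 0.0108], "roll": 0, "fingers": 0}, {"travel": [-0.0033, 0, 0.0162], "roll": 0, "fingers": 0}, {"travel": [-0.0038, 0, 0.0217], "roll": 0, "fingers": 0}, {"travel": [-0.0038, 0, 0.0272], "roll": 0, "fingers": 0}, {"travel": [-0.0034, 0, 0.0327], "roll": 0, "fingers": 0}, {"travel": [-0.0026, 0, 0.0381], "roll": 0, "fingers": 0}, {"travel": [-0.0013, 0, 0.0435], "roll": 0, "fingers": 0}]'

```text
t: 22.2
position: [525.6, -55.7, 184.2]
orientation: [0.251, 1.551, 0.482]
contact_force: [-1.7, 0.5, 4.5]
grip_width: 22.1
```

```bash
python3 - <<'E'
from h import *
plan(36)
E
```

```text
t 22.2 a 14.9 r 70.6 y 11.0 Ft -2.62 Fr 3.97 Fy 0.85 w 22.1 vel 0.151
[0.0023, -0.0, 0.0051]
[0.0044, -0.0, 0.0101]
[0.0069, -0.0, 0.015]
[0.0098, -0.0, 0.0197]
[0.0131, -0.0001, 0.0241]
[0.0167, -0.0001, 0.0283]
[0.0206, -0.0001, 0.0322]
[0.0248, -0.0001, 0.0357]
```

Emit:
step_arm --steps '[{"travel": [0.0023, 0, 0.0051], "roll": 0, "fingers": 0}, {"travel": [0.0044, 0, 0.0101], "roll": 0, "fingers": 0}, {"travel": [0.0069, 0, 0.015], "roll": 0, "fingers": 0}, {"travel": [0.0098, 0, 0.0197], "roll": 0, "fingers": 0}, {"travel": [0.0131, 0, 0.0241], "roll": 0, "fingers": 0}, {"travel": [0.0167, 0, 0.0283], "roll": 0, "fingers": 0}, {"travel": [0.0203, 0, 0.0318], "roll": 0, "fingers": 0}, {"travel": [0.0235, 0, 0.0347], "roll": 0, "fingers": 0}]'

```text
t: 23.0
position: [560.4, -47.5, 161.4]
orientation: [0.224, 1.55, 0.456]
contact_force: [-1.8, -0.3, 4.9]
grip_width: 22.1
```

Emit:
step_arm --steps '[{"travel": [0, 0, 0], "roll": 0, "fingers": 0}, {"travel": [0, 0, 0], "roll": 0, "fingers": 0}, {"travel": [0, 0, 0], "roll": 0, "fingers": 0}, {"travel": [0, 0, 0], "roll": 0, "fingers": 0}, {"travel": [0, 0, 0], "roll": 0, "fingers": 0}, {"travel": [0, 0, 0], "roll": 0, "fingers": 0}]'

```text
t: 23.6
position: [560.6, -47.5, 161.1]
orientation: [0.22, 1.55, 0.452]
contact_force: [4.4, 1.2, -1.1]
grip_width: 22.6
```

```bash
python3 - <<'E'
from h import *
plan(0,1)
s=snap('scene');cv2.imwrite('pics/s6.png',cv2.resize(s['pixels'],(768,576),interpolation=cv2.INTER_CUBIC))
E
```

```text
t 23.6 a 50.1 r 70.4 y 11.0 Ft 3.81 Fr 2.79 Fy 0.1 w 22.6 vel 0.003
[0.0002, -0.0, -0.0003]
```

View pics/s6.png

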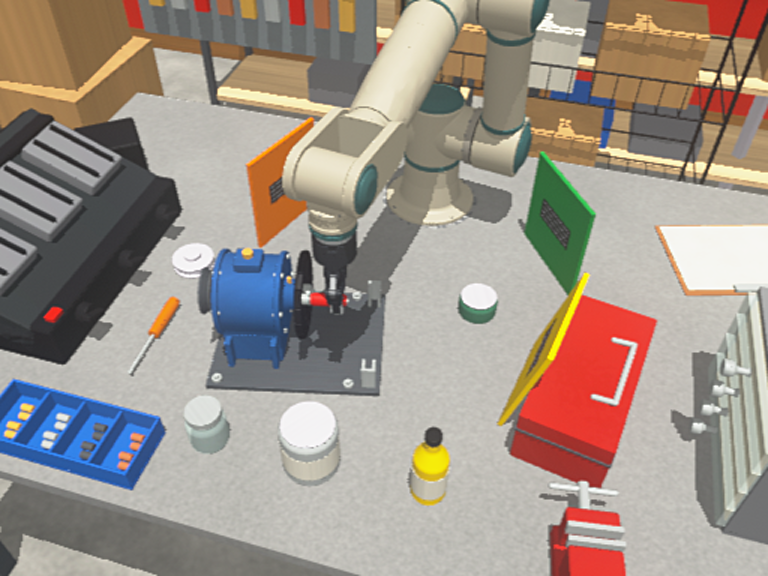

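The knob is gripped at (330,298), the guard leans on the box at (545,350), and the bystanders are where they were. Hand in.

```bash
python3 -c "
from h import *
print(ticket.close_job()); s=sensors.state();print(s['t'],s['position'],s['grip_width'])"
```

```text
the job is handed in; nothing more can be done
None
the job is handed in; nothing more can be done
```

I handed the job in at about 23.6 s with the guard leaning on the tool box and the wheel held by its knob, heavy side down. No verdict was reported.

- **Guard:** I lifted the yellow plate out of its channels, stood it on the counter and let it lean on the latch side. Depth fits showed a lean of about 0.26 to 0.29 rad with the foot about 41 mm from the box. The last picture shows it still there.
- **Finding the weight:** I turned the wheel about 320° one way, then part of the way back. A fit over both directions gave 4.5 N of drag and about 3.7 N from the weight at the knob. It put the heavy side down at a knob angle of about 50°; the forward samples alone gave 48°.
- **Final hold:** The knob stands at 50.1°, gripped with the jaws stopped on it at 22.6 mm and the arm at rest. The last picture shows the bystanders where they were.
- **What disagreed:** One reverse sample, at 92°, was about 1 N off the fit. The last reading also showed a 3.8 N sideways hold on the knob. That is below the 4.5 N drag, and the wheel stayed still.

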